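Push a stuck plug out of a clamped pipe with a rod

ROBOT

A 6-joint arm with a two-finger parallel gripper is mounted at the origin on the work surface. World frame = base frame: x ahead of the robot, y to its left, z up, the work surface at z = 0. Lengths are in mm, angles in rad, forces in N, time in s.
With the tool pointing down it reaches from about 350 to 875 mm from the base axis. Payload 4.2 kg.
Tool frame: the origin (TCP) lies at the very end of the fingers, on their centre line; the grasp point (between the pads) lies 19 mm behind it; z points along the fingers, y is the line along which they close (so a half turn about z gives the same grasp; the last joint's range is limited). The gripper opens to 87 mm and grips with 3 to 60 N. Pads are 19 mm wide; open, the fingers measure 117 mm over their backs; the gripper's body (75 mm by 190 mm) begins 51 mm behind the grasp point.
Start: joints at [-0.9, 0.385, 0.008, 0, -1.194, -0.259], TCP at [250.175, -572.723, 222.55] pointing down, gripper open.
Joint ranges: [-3.14, 3.14], [-1.21, 2.06], [-1.07, 1.41], [-3.16, 2.05], [-2.99, -0.16], [-3.1, 3.1]. Speed limits (rad/s): [2.79, 2.79, 3.14, 3.14, 3.14, 3.14].

INTERFACE

Orientations are given as a unit quaternion [w, x, y, z].
In Python, from workcell import r gives the robot as it stands.
- The arm moves only by the tool arm_command, never from a script. Its argument "commands" is a list of rows, each a list of 7 numbers: the turn, a rotation vector about the tool's x, y, z scaled (see below), then the shift along the tool's x, y, z scaled (see below), then the opening, from 0 (shut) to 1 (fully open). In form: [[ax, ay, az, tx, ty, tz, gripper], ...]. A call has 1 to 10 rows; each row shifts and turns the commanded pose from where the row before left it, along the tool's axes as they then stand; what a row does not reach is not made up. The controller multiplies each number of a shift by 40 mm and each number of a turn by 5 degrees. A row lasts 1/12 s, in which the tool goes at most 41.7 mm and 7.16 degrees, less where a joint would pass 70% of its speed; a pose out of reach is approached as far as the arm can. A call with a number of a shift or a turn outside -1 to 1 is refused whole. A call with a gripper value outside its range is refused whole. The fingers move at their own pace and stop on an object; the grip force is fixed at half the most. Time passes only in rows, so rows that do not move let the fingers close. It gives the time, the measured TCP pose, the force, the opening and the grip force at its end, in the units of the state.
- r.sense(): the state, without advancing time (a new reading comes with each control period).
- r.grab_frame(name): name is "side" or "top" or "wrist"; returns the picture (420x560x3 uint8, red, green, blue); there is no depth.
- r.camera_model(name): a dict with "fovy" (degrees; the focal length in pixels is half the picture's height over the tangent of half this angle, whatever the lens; pixels are square), "cx", "cy" (the principal point, pixels), "k1" (the pictures are not rectified: a ray, as slopes to the right and down, at radius r is drawn at 1 + k1 r^2 times it, then the intrinsics apply), "view" (4x4, takes a point from world to camera coordinates); the wrist camera has in their place "T_tool_cam" (4x4, takes a point from camera to tool coordinates, whose origin is the TCP and whose axes are the flange's). Camera axes: x right, y up, looking along -z (the intrinsics and any distortion apply to the point x, -y, -z); pixel columns grow to the right and rows downward; lengths in mm; the calibration is good to about 2 mm. A picture is of the moment at which its call begins: read the wrist's pose just before it. camera_model takes no time and is no camera call.
- r.finish_job(): hands the job in; it is judged then, once.
The state is a dict: "time_s": time; "qpos": joint angles; "joint_velocities": joint speeds; "effort": joint torques, N m; "eef_pos": TCP position; "eef_rot": TCP orientation; "contact_force": force on the tool from outside, world axes, zero at the start; "torque": the same for the moment, N m; "width": finger opening in mm; "gripper_force": force on a finger pad.
Only numpy, scipy, OpenCV 4.12 (cv2) and the standard library are available. Lean on these libraries where they do the work, as an engineer would, in place of code of your own. Each camera call takes 0.05 s, during which the arm holds its last target. There are 200 camera calls.

TASK

A rubber-lipped plug is stuck out of sight inside the grey pipe clamped in the bench vice. Take the wooden rod from its block, feel one end of it into the pipe mouth that is away from the empty tray and push the plug right through until it drops into the empty tray, shifting your grip back along the rod when your hand comes up to the pipe; do not ram the pipe or the vice. Then draw the rod out and lay it down flat on a clear piece of the bench top (or back in its block), leaving the trays and everything else where they are.

Things in the scene. Friction and masses are not known exactly. Their poses are not given: they have to be found in the camera images.
- vice: Blue steel bench vice bolted to the bench (does not move), 80 mm wide jaws, with a straight grey PVC pipe clamped level between them. Origin: under the middle of the vice, on the bench. Its y axis runs along the pipe. The jaws (to 40 mm either side of the middle, along the pipe) end 19 mm above the pipe's axis; the lower body and its flat anvil reach 80 mm to +x and no more than 125 mm above the bench; the screw and its tommy bar reach 175 mm to -x.
- pipe_mid (a point): Middle of the pipe, on its axis, 125 mm above the bench. The pipe is 200 mm long, 40 mm outside, 33 mm bore, open at both ends, level, along the vice's y axis, and stands out 60 mm from the jaws at either side.
- mouth_left (a point): Centre of the pipe's open end at the vice's +y (100 mm from the middle), on the bore's axis.
- mouth_right (a point): Centre of the pipe's open end at the vice's -y, on the bore's axis.
- plug: Grey PVC plug stuck in the bore, 40 mm long, 30 mm diameter, with a springy rubber lip round its middle that rubs on the bore; about 0.1 kg. Origin: its centre; its y axis is its length. It starts with its centre up to 30 mm either way from the pipe's middle and needs a steady push of roughly 10 to 20 N to slide, all the way until its middle leaves the pipe; it can be pushed either way.
- rod: Plain wooden round rod, 300 mm long, 24 mm diameter, about 0.1 kg, alike at both ends. Origin: its centre, on its axis; its y axis is its length. It starts in the block, its axis 34 mm above the bench.
- rest: Plywood block for the rod, fixed to the bench, 62 mm wide, 310 mm long, 46 mm high, with a groove 26 mm wide and 24 mm deep along its top (its y axis) in which the rod lies sunk flush. In the middle a gap 80 mm long (40 mm either way from the middle, along y) is cut through down to an 8 mm base, so that fingers can take the rod there and only there. Origin: centre of its underside.
- tray: The empty grey plastic tray, 100 mm (x) by 150 mm (y) by 45 mm high, wall and floor 4 mm, standing below one end of the pipe. Origin: centre of its underside.
- stock: A like tray full of grey couplings, 45 mm high, below the other end of the pipe. Origin: centre of its underside. To be left alone.
- socket: Bystander: grey pipe socket standing upright, 60 mm diameter, 60 mm high. Origin: centre of its underside.
- bend: Bystander: grey elbow lying flat, legs about 50 mm long, 51 mm high. Origin: its corner, at the underside.
- teepiece: Bystander: grey tee lying flat, 72 mm long, 40 mm high. Origin: under its middle.
- can: Bystander: metal can, 72 mm diameter, 95 mm high. Origin: centre of its underside.
- tape: Bystander: black tape measure, 65 x 30 x 62 mm. Origin: centre of its underside.
- mallet: Bystander: hammer lying flat. Origin: under its middle.
There are look-alikes about, which are no part of the job. What is shaped like the tray but orange or yellow is not meant.

How it is judged (in metres and radians):
On the way, in this order (a step that is already met when the one before it is completed fails the run):
1. the rod, inside the pipe, presses on the plug (contact force between rod and plug above 3 N and distance between plug and pipe_mid below 0.085 m), for 0.1 s.
2. the plug has left the pipe and lies in the empty tray (x of plug in the frame of tray between -0.05 and 0.05 m and y of plug in the frame of tray between -0.075 and 0.075 m and z of plug in the frame of tray below 0.045 m), for 0.2 s.
At the end, for the whole second after the job is handed in: The plug lies still in the empty tray (its centre between the walls and below the rim), and the rod lies still and level (within 0.1 rad) either on the bench top (its axis under 20 mm above it) or back in its block (centre within 30 mm of the block's) (all of step 2 and linear speed of each of plug, rod below 0.05 m/s and angle between rod's own y axis and vertical between 1.47 and 1.67 rad and (height (world z) of rod below 0.02 m or (horizontal distance between rod and rest below 0.03 m and height (world z) of rod below 0.045 m))); the robot touches nothing.
It fails at once if the pipe or vice is rammed: the rod or the fingers press on it with over 60 N (contact force between any of rod, the fingers and vice above 60 N).
It fails at once if a tray is shifted by more than 40 mm (distance of any of tray, stock from where it was at the start of the episode above 0.04 m).
It fails at once if a bystander is shifted by more than 40 mm (distance of any of socket, bend, teepiece, can, tape, mallet from where it was at the start of the episode above 0.04 m).
It also fails if it takes over 67 s, if anything falls off the work surface, if the arm or the gripper's body presses on something with over 40 N, if the wrist force passes 120 N, or if a joint passes its speed limit or range.

## Working session

There is one attempt and no reset: what is moved stays moved. The work goes in short steps, Python scripts to look and compute and a tool call to move; the robot and the scene stay as the last step left them, time stands still between calls to the robot, and variables do not carry over. Pictures are saved under pics/ and viewed, at most 10 in all, crops included, and the job is handed in when it is done.

Besides the shell and the picture viewer there is one more tool, called after ">>>" in YAML: its name, and indented under it one key for each argument. arm_command: Moves the arm, as the interface text tells. Shifts and turns lie within -1 to 1; 1 stands for 40 mm of shift or 5 degrees of turn. Its arguments: {"type":"object","properties":{"commands":{"type":"array"}},"required":["commands"]}

```bash
mkdir -p pics; cat > h.py <<'E'
import numpy as np, cv2
from workcell import r
def ray(m,u,v,h=420):
    f=h/2/np.tan(np.radians(m['fovy'])/2)
    d=np.array([(u-m['cx'])/f,(v-m['cy'])/f]); s=d.copy()
    for _ in range(30): s=d/(1+m['k1']*(s@s))
    return np.array([s[0],-s[1],-1])
def px(name,u,v,z):
    m=r.camera_model(name); T=np.linalg.inv(np.array(m['view']))
    d=T[:3,:3]@ray(m,u,v); o=T[:3,3]
    return o+d*(z-o[2])/d[2]
def proj(name,p):
    m=r.camera_model(name); c=(np.array(m['view'])@np.r_[p,1])[:3]
    s=np.array([c[0],-c[1]])/-c[2]; f=210/np.tan(np.radians(m['fovy'])/2)
    s=s*(1+m['k1']*(s@s)); return s*f+[m['cx'],m['cy']]
def save(name,fn,crop=None,k=1):
    im=r.grab_frame(name)[:,:,::-1]
    if crop: a,b,c,d=crop; im=im[b:d,a:c]
    cv2.imwrite('pics/'+fn,cv2.resize(im,None,fx=k,fy=k,interpolation=cv2.INTER_CUBIC))
E
python3 - <<'E'
from h import *
save('top','t1.png',k=1.4); save('side','s1.png',k=1.4)
for n in('top','side'):
    m=r.camera_model(n); print(n,m['fovy'],m['k1'],np.linalg.inv(np.array(m['view'])).round(2).tolist())
print(r.sense())
E
```

```text
top 57.74473805797316 -0.0207902222024312 [[0.03, 1.0, -0.07, 409.2], [-1.0, 0.03, -0.01, -28.08], [-0.01, 0.07, 1.0, 1202.75], [0.0, 0.0, 0.0, 1.0]]
side 51.99619565564383 -0.06067655387898831 [[-0.77, 0.38, -0.51, -96.76], [-0.63, -0.49, 0.6, 690.63], [-0.02, 0.79, 0.62, 835.67], [0.0, 0.0, 0.0, 1.0]]
{'time_s': 0.1, 'qpos': array([-9.00404083e-01,  3.85476727e-01,  6.80125201e-03, -3.64135651e-04,
       -1.19397949e+00, -2.58591684e-01]), 'joint_velocities': array([ 9.00298991e-04, -1.65310288e-03,  2.11663318e-03, -3.92660252e-04,
        6.64725407e-05,  1.11051085e-03]), 'effort': array([-4.23584852e-04, -3.91689241e+01,  1.87935787e+01,  4.23193038e+00,
        1.35035149e-02, -7.12439805e-05]), 'eef_pos': array([ 249.9586581 , -572.28733484,  221.59642994]), 'eef_rot': array([-2.65004149e-04, -2.04382681e-01,  9.78890610e-01,  9.06667227e-04]), 'contact_force': array([ 0.09121825,  0.04711544, -0.10606603]), 'torque': array([ 0.0299549 ,  0.07552348, -0.00354122]), 'gripper_force': 0.0, 'width': 87.45515783710628}
```

View pics/t1.png

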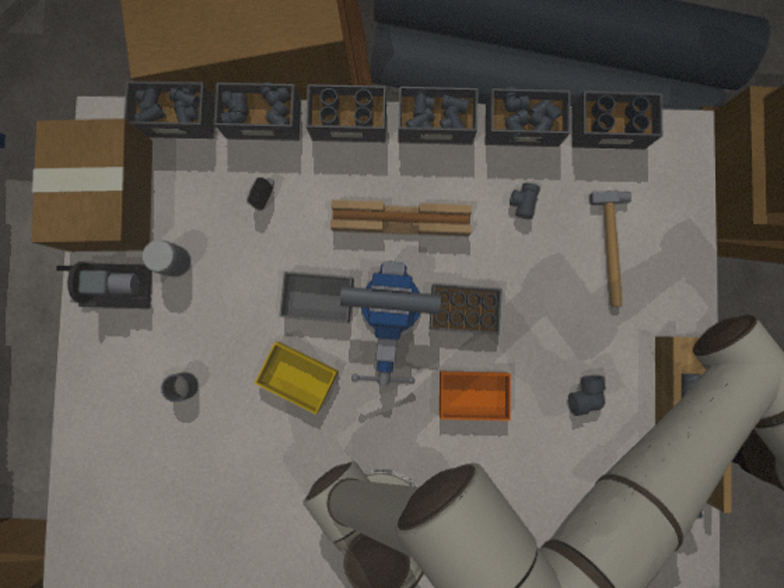

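View pics/s1.png

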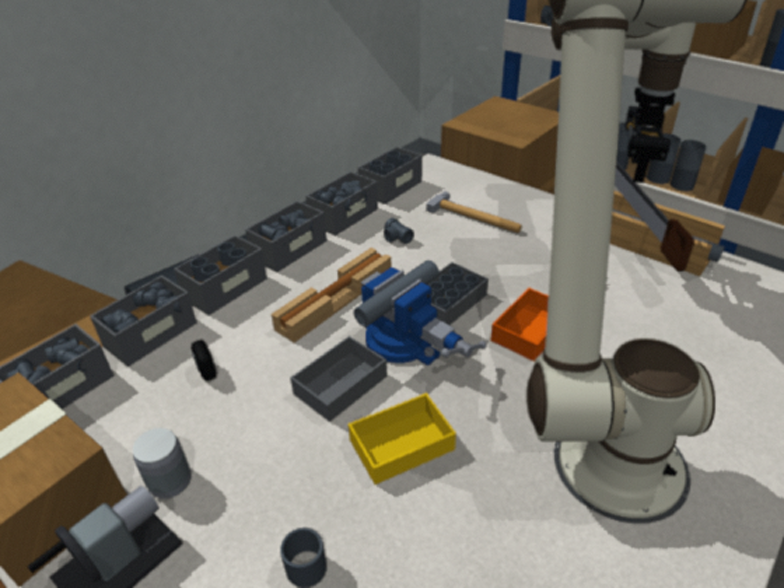

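t1 shows that the top image's right is world -y and up is +x. What could be mistaken, at t1 pixels:
- **Trays:** empty grey tray (318,296) is the one wanted. Stock with couplings is at (465,308), yellow at (297,378) and orange at (475,395), none of them wanted.
- **Rod:** it lies in the block at (400,216). The hammer handle at (613,255) is not the rod.

The rod therefore goes in at the -y (right) mouth and pushes to +y. One close crop to check this.

```bash
python3 - <<'E'
from h import *
save('top','t2.png',(195,135,365,255),4.6)
E
```

```text
(no output)
```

View pics/t2.png

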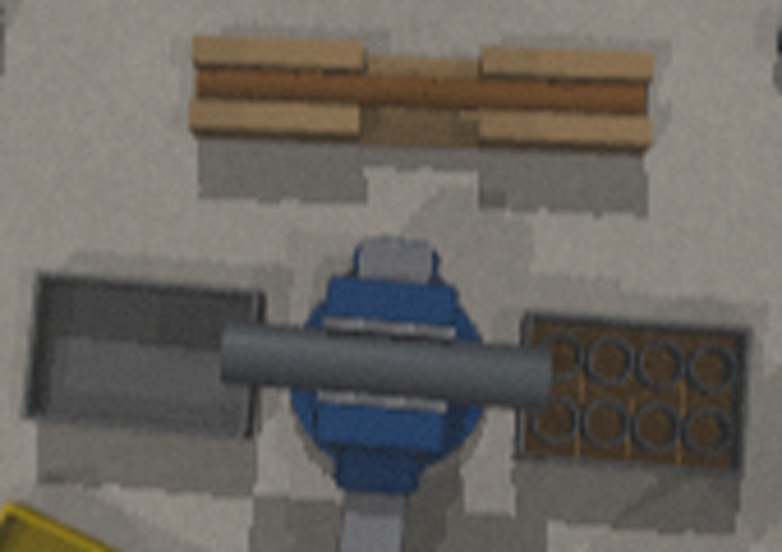

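t2 confirms it: the pipe's ends are at t2 (222,354) and (550,378), the stock with ring couplings is under the right end, and the empty tray is under the left. The rod ends are at (197,83) and (647,97), and the finger gap spans x of about 362–480.

```bash
python3 - <<'E'
from h import *
P=lambda x,y,z: px('top',195+x/4.6,135+y/4.6,z)
L,R=P(222,354,125),P(550,378,125); print('pipe',L,R,np.linalg.norm(L-R),(L+R)/2, np.degrees(np.arctan2(*(L-R)[:2])))
L,R=P(197,83,34),P(647,97,34); print('rod',L,R,np.linalg.norm(L-R),(L+R)/2, np.degrees(np.arctan2(*(L-R)[:2])))
c=[P(*q,46) for q in((193,38),(652,55),(650,148),(191,131))]; print('rest',np.round(c,1),np.mean(c,0))
for n,q in (('tray',((38,275),(262,292),(250,437),(27,417))),('stock',((525,313),(748,328),(738,470),(516,457)))):
    c=[P(*k,45) for k in q]; print(n,np.round(c,1).tolist(),np.mean(c,0))
m=r.camera_model('wrist'); print(m)
E
```

```text
pipe [481.23402772  89.8904369  125.        ] [ 471.86787826 -112.69206636  125.        ] 202.79890380004156 [476.55095299 -11.40081473 125.        ] 2.6471138816754007
rod [670.82350491 123.23747404  34.        ] [ 668.99748596 -181.35466724   34.        ] 304.59761468875513 [669.91049544 -29.0585966   34.        ] 0.34348202599679234
rest [[ 698.7  125.5   46. ]
 [ 695.  -182.7   46. ]
 [ 631.9 -182.3   46. ]
 [ 635.5  124.5   46. ]] [665.26115088 -28.74900027  46.        ]
tray [[536.0, 223.3, 45.0], [528.6, 73.5, 45.0], [432.1, 78.2, 45.0], [441.3, 226.6, 45.0]] [484.50326865 150.38809765  45.        ]
stock [[519.2, -101.5, 45.0], [513.2, -249.4, 45.0], [419.2, -244.0, 45.0], [423.8, -97.7, 45.0]] [ 468.84746496 -173.14042983   45.        ]
{'fovy': 70.84417379050737, 'cx': 275.43061820954495, 'cy': 213.43916289637866, 'k1': -0.040729760371320145, 'T_tool_cam': array([[ 3.11447520e-05,  9.60341107e-01,  2.78827826e-01,
         7.60997591e+01],
       [ 9.99999855e-01,  1.20190549e-04, -5.25660134e-04,
         2.67522654e-02],
       [-5.38325505e-04,  2.78827802e-01, -9.60340964e-01,
        -1.62523526e+02],
       [ 0.00000000e+00,  0.00000000e+00,  0.00000000e+00,
         1.00000000e+00]])}
```

```bash
cat >> h.py <<'E'
from scipy.spatial.transform import Rotation as Ro
def plan(pos,yaw,n,g,start=None):
    """pos TCP mm; yaw: rotation deg about world z of (tool y=-x world, tool x=-y world, z down)"""
    s=r.sense(); q=s['eef_rot']; A=Ro.from_quat([q[1],q[2],q[3],q[0]]); p=s['eef_pos']
    B=Ro.from_euler('z',yaw,degrees=True)*Ro.from_matrix(np.array([[0,-1,0],[-1,0,0],[0,0,-1.]]))
    rv=(A.inv()*B).as_rotvec(); st=(np.array(pos)-p)/n
    rows=[]
    for i in range(n):
        Ai=A*Ro.from_rotvec(rv*i/n)
        t=Ai.inv().apply(st)/40; a=np.degrees(rv)/n/5
        rows.append([*(np.round(a,3)+0).tolist(),*(np.round(t,3)+0).tolist(),g])
    print('at',p.round(1),'F',s['contact_force'].round(1),'w',s['width'],'t',s['time_s'])
    for i in range(0,n,10): print(str(rows[i:i+10]).replace(' ',''))
def st():
    s=r.sense(); q=s['eef_rot']; A=Ro.from_quat([q[1],q[2],q[3],q[0]]).as_matrix()
    print('t',round(s['time_s'],2),s['eef_pos'].round(1),'F',s['contact_force'].round(1),'M',s['torque'].round(2),'w',round(s['width'],1),'g',round(s['gripper_force'],1),'yaw',np.degrees(np.arctan2(A[1,1],A[0,1]))%360-180,'tilt',A[:,2].round(3))
E
python3 - <<'E'
from h import *
plan([667,-54,150],-0.6,20,1.0)
E
```

```text
at [ 250.  -572.3  221.7] F [-0.1  0.1  0. ] w 87.01807249638044 t 0.15
[[0.001,0.0,-0.658,-0.737,0.385,0.09,1.0],[0.001,0.0,-0.658,-0.758,0.342,0.09,1.0],[0.001,0.0,-0.658,-0.776,0.298,0.09,1.0],[0.001,0.0,-0.658,-0.792,0.253,0.09,1.0],[0.001,0.0,-0.658,-0.805,0.207,0.09,1.0],[0.001,0.0,-0.658,-0.816,0.161,0.09,1.0],[0.001,0.0,-0.658,-0.824,0.113,0.09,1.0],[0.001,0.0,-0.658,-0.829,0.066,0.09,1.0],[0.001,0.0,-0.658,-0.831,0.018,0.09,1.0],[0.001,0.0,-0.658,-0.831,-0.029,0.09,1.0]]
[[0.001,0.0,-0.658,-0.828,-0.077,0.09,1.0],[0.001,0.0,-0.658,-0.822,-0.124,0.09,1.0],[0.001,0.0,-0.658,-0.814,-0.171,0.09,1.0],[0.001,0.0,-0.658,-0.803,-0.218,0.09,1.0],[0.001,0.0,-0.658,-0.789,-0.264,0.09,1.0],[0.001,0.0,-0.658,-0.772,-0.308,0.09,1.0],[0.001,0.0,-0.658,-0.753,-0.352,0.09,1.0],[0.001,0.0,-0.658,-0.732,-0.395,0.09,1.0],[0.001,0.0,-0.658,-0.708,-0.436,0.09,1.0],[0.001,0.0,-0.658,-0.682,-0.476,0.09,1.0]]
```

>>> arm_command:
  commands:
    - [0,0,-0.66,-0.74,0.39,0.07,1]
    - [0,0,-0.66,-0.76,0.34,0.07,1]
    - [0,0,-0.66,-0.78,0.3,0.07,1]
    - [0,0,-0.66,-0.79,0.25,0.07,1]
    - [0,0,-0.66,-0.8,0.21,0.07,1]
    - [0,0,-0.66,-0.82,0.16,0.07,1]
    - [0,0,-0.66,-0.82,0.11,0.07,1]
    - [0,0,-0.66,-0.83,0.07,0.07,1]
    - [0,0,-0.66,-0.83,0.02,0.07,1]
    - [0,0,-0.66,-0.83,-0.03,0.07,1]

```text
time_s: 0.98
eef_pos: [459.0, -311.7, 194.3]
eef_rot: [-0.0, -0.475, 0.88, 0.0]
contact_force: [0.5, -1.3, -0.4]
width: 87.1
gripper_force: 0.0
```

>>> arm_command:
  commands:
    - [0,0,-0.66,-0.83,-0.08,0.07,1]
    - [0,0,-0.66,-0.82,-0.12,0.07,1]
    - [0,0,-0.66,-0.81,-0.17,0.07,1]
    - [0,0,-0.66,-0.8,-0.22,0.07,1]
    - [0,0,-0.66,-0.79,-0.26,0.07,1]
    - [0,0,-0.66,-0.77,-0.31,0.07,1]
    - [0,0,-0.66,-0.75,-0.35,0.07,1]
    - [0,0,-0.66,-0.73,-0.4,0.07,1]
    - [0,0,-0.66,-0.71,-0.44,0.07,1]
    - [0,0,-0.66,-0.68,-0.48,0.07,1]

```text
time_s: 1.82
eef_pos: [667.1, -52.6, 166.0]
eef_rot: [-0.0, -0.706, 0.709, 0.0]
contact_force: [0.4, -0.8, -0.0]
width: 87.4
gripper_force: 0.0
```

```bash
python3 - <<'E'
from h import *
st()
save('wrist','w1.png',k=1.4)
E
```

```text
t 1.82 [667.1 -52.6 166. ] F [ 0.4 -0.8 -0. ] M [-0.04  0.01  0.02] w 87.4 g 0.0 yaw -0.23598998821245232 tilt [-0.001  0.    -1.   ]
```

View pics/w1.png

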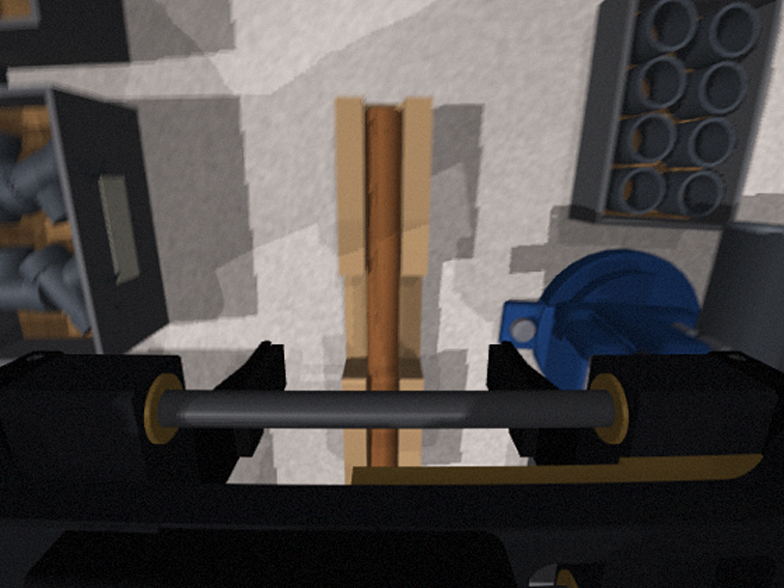

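w1: the rod is centred at col 384 (principal point 385.6) and lines up with the tool. Its -y end is at row 105, and the gap edges are near rows 275 and 362.

```bash
cat >> h.py <<'E'
def wpx(u,v,z):
    s=r.sense(); q=s['eef_rot']; A=Ro.from_quat([q[1],q[2],q[3],q[0]]).as_matrix(); m=r.camera_model('wrist'); T=m['T_tool_cam']
    o=s['eef_pos']+A@T[:3,3]; d=A@T[:3,:3]@ray(m,u,v); return o+d*(z-o[2])/d[2]
E
python3 - <<'E'
from h import *
for u,v,z in((384,105,40),(384,450,40),(432,275,46),(335,275,46),(420,362,46),(345,362,46),(335,97,46)): print(wpx(u/1.4,v/1.4,z))
E
```

```text
[ 672.54896402 -170.58327847   40.        ]
[672.17408507  87.31726684  40.        ]
[638.88264441 -60.14933427  46.        ]
[706.52674259 -59.94857906  46.        ]
[645.52534046   6.01864129  46.        ]
[701.21943342   6.21744893  46.        ]
[ 703.20996173 -174.30131107   46.        ]
```

The wrist and top estimates of the rod's x differ by about 3 mm. I'll go lower and measure the rod's edges by colour.

>>> arm_command:
  commands:
    - [0,0,0,0,0,0.7,1]
    - [0,0,0,0,-0.05,0.7,1]
    - [0,0,0,0,-0.03,0.7,1]
    - [0,0,0,0,0,0,1]
    - [0,0,0,0,0,0,1]

```text
time_s: 2.28
eef_pos: [668.5, -54.5, 80.9]
eef_rot: [-0.002, -0.705, 0.71, 0.001]
contact_force: [0.3, 0.0, 0.8]
width: 87.2
gripper_force: 0.0
```

```bash
python3 - <<'E'
from h import *
st(); im=r.grab_frame('wrist').astype(int); cv2.imwrite('pics/w2.png',cv2.resize(im[:,:,::-1].astype(np.uint8),None,fx=1.4,fy=1.4))
for v in (40,80,120,160,200): print(v,[tuple(int(x) for x in im[v,u]) for u in range(245,305,4)])
E
```

```text
t 2.28 [668.5 -54.5  80.9] F [0.3 0.  0.8] M [-0.02  0.03 -0.01] w 87.2 g 0.0 yaw -0.40610662258418984 tilt [-0.004 -0.001 -1.   ]
40 [(168, 162, 158), (177, 172, 166), (185, 178, 177), (173, 165, 162), (173, 166, 163), (178, 172, 168), (174, 167, 161), (173, 165, 162), (170, 163, 160), (161, 156, 153), (169, 163, 158), (175, 167, 164), (167, 159, 154), (171, 163, 161), (169, 159, 157)]
80 [(152, 120, 85), (153, 122, 87), (159, 127, 92), (58, 45, 32), (58, 30, 21), (120, 74, 44), (120, 74, 44), (121, 76, 38), (117, 73, 43), (101, 59, 35), (94, 57, 29), (81, 51, 32), (54, 30, 14), (123, 95, 72), (159, 127, 92)]
120 [(156, 126, 88), (157, 125, 89), (157, 125, 91), (52, 41, 30), (51, 36, 18), (119, 75, 45), (118, 73, 41), (125, 79, 44), (117, 73, 40), (107, 69, 40), (89, 55, 27), (69, 43, 23), (50, 30, 16), (153, 120, 89), (158, 124, 91)]
160 [(158, 124, 91), (153, 121, 89), (156, 125, 92), (52, 42, 27), (56, 37, 20), (116, 72, 39), (119, 75, 46), (120, 72, 40), (117, 74, 42), (107, 67, 38), (87, 55, 27), (74, 48, 29), (54, 38, 24), (157, 122, 90), (153, 124, 89)]
200 [(141, 109, 79), (143, 113, 81), (145, 111, 80), (83, 65, 48), (54, 34, 17), (115, 72, 40), (117, 75, 44), (120, 77, 43), (113, 70, 41), (98, 61, 36), (86, 54, 29), (68, 45, 28), (55, 44, 29), (95, 72, 53), (92, 71, 52)]
```

View pics/w2.png

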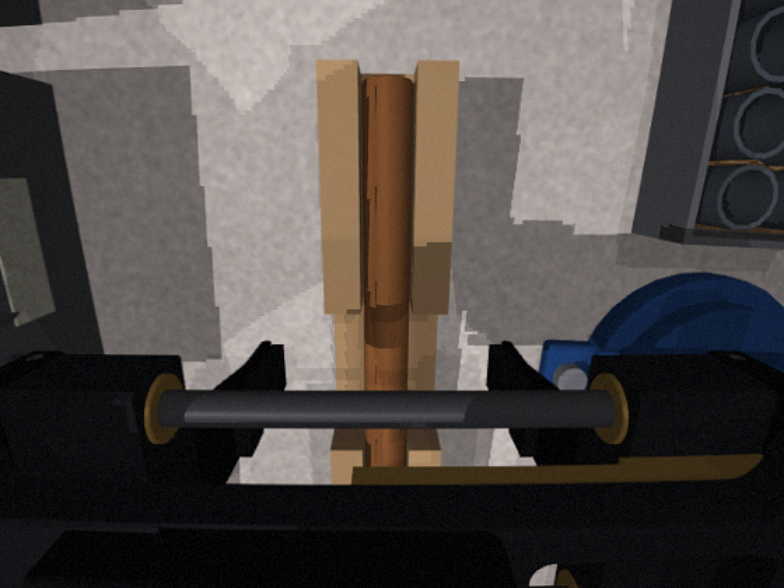

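```bash
python3 - <<'E'
from h import *
for u,v,z in((387,313,46),(387,455,46),(387,60,46),(387,76,42)): print(wpx(u/1.4,v/1.4,z))
plan([668.5,-54,15],-0.4,5,1.0)
E
```

```text
[669.60007589 -65.16630712  46.        ]
[670.08965376  19.79815655  46.        ]
[ 668.91714469 -181.11453935   46.        ]
[ 668.93940741 -175.56053659   42.        ]
at [670.1 -54.4  83.2] F [0.3 0.4 1.5] w 86.9042876112308 t 2.3333
[[-0.001,-0.002,0.0,-0.002,0.008,0.341,1.0],[-0.001,-0.002,0.0,-0.002,0.008,0.341,1.0],[-0.001,-0.002,0.0,-0.002,0.008,0.341,1.0],[-0.001,-0.002,0.0,-0.002,0.008,0.341,1.0],[-0.001,-0.002,0.0,-0.002,0.008,0.341,1.0]]
```

>>> arm_command:
  commands:
    - [0,0,0,-0.06,0,0.5,1]
    - [0,0,0,-0.06,0,0.5,1]
    - [0,0,0,0,0,0.35,1]
    - [0,0,0,0,0,0.25,1]
    - [0,0,0,0,0,0,1]
    - [0,0,0,0,0,0,1]

```text
time_s: 2.83
eef_pos: [670.7, -49.4, 20.0]
eef_rot: [0.001, -0.705, 0.71, -0.001]
contact_force: [0.6, -0.2, -0.3]
width: 87.2
gripper_force: 0.0
```

```bash
python3 -c "
from h import *
st()"
```

```text
t 2.83 [670.7 -49.4  20. ] F [ 0.6 -0.2 -0.3] M [-0.    0.05  0.  ] w 87.2 g 0.0 yaw -0.3932329156579897 tilt [ 0.002 -0.    -1.   ]
```

>>> arm_command:
  commands:
    - [0,0,0,0,0.03,0.1,0.4]
    - [0,0,0,0,0,0,0]
    - [0,0,0,0,0,0,0]
    - [0,0,0,0,0,0,0]
    - [0,0,0,0,0,0,0]
    - [0,0,0,0,0,0,0]
    - [0,0,0,0,0,0,0]

```text
time_s: 3.42
eef_pos: [668.6, -49.3, 14.7]
eef_rot: [0.0, -0.705, 0.71, -0.0]
contact_force: [0.4, -0.7, -0.2]
width: 48.2
gripper_force: 0.0
```

```bash
python3 -c "
from h import *
st()"
```

```text
t 3.42 [668.6 -49.3  14.7] F [ 0.4 -0.7 -0.2] M [-0.06  0.06 -0.  ] w 48.2 g 0.0 yaw -0.40699682769067635 tilt [ 0. -0. -1.]
```

>>> arm_command:
  commands:
    - [0,0,0,0,0,0,0]
    - [0,0,0,0,0,0,0]
    - [0,0,0,0,0,0,0]
    - [0,0,0,0,0,0,0]
    - [0,0,0,0,0,0,0]
    - [0,0,0,0,0,0,0]

```text
time_s: 3.92
eef_pos: [668.5, -49.3, 14.5]
eef_rot: [-0.0, -0.705, 0.71, 0.0]
contact_force: [0.6, -0.7, -0.0]
width: 23.3
gripper_force: 30.0
```

```bash
python3 -c "
from h import *
st()"
```

```text
t 3.92 [668.5 -49.3  14.5] F [ 0.6 -0.7 -0. ] M [ 0.05  0.14 -0.02] w 23.3 g 30.0 yaw -0.40871919043243565 tilt [-0. -0. -1.]
```

>>> arm_command:
  commands:
    - [0,0,0,0,0,-0.3,0]
    - [0,0,0,0,0,-0.6,0]
    - [0,0,0,0,0,-0.9,0]
    - [0,0,0,0,0,-1,0]
    - [0,0,0,0,0,-1,0]
    - [0,0,0,0,0,-0.7,0]
    - [0,0,0,0,0,-0.2,0]

```text
time_s: 4.5
eef_pos: [671.1, -49.5, 210.5]
eef_rot: [0.004, -0.705, 0.709, -0.004]
contact_force: [1.3, 0.0, -0.6]
width: 22.8
gripper_force: 30.0
```

```bash
python3 -c "
from h import *
st()
plan([462.5,-318,160],-2.65,12,0)"
```

```text
t 4.5 [671.1 -49.5 210.5] F [ 1.3  0.  -0.6] M [-0.03 -0.05  0.01] w 22.8 g 30.0 yaw -0.358906854320594 tilt [ 0.012 -0.    -1.   ]
at [671.1 -49.5 210.5] F [ 1.3  0.  -0.6] w 22.835278122760883 t 4.5
[[-0.011,0.0,0.038,0.562,0.432,0.1,0],[-0.011,0.0,0.038,0.564,0.43,0.1,0],[-0.011,0.0,0.038,0.565,0.428,0.101,0],[-0.011,0.0,0.038,0.566,0.426,0.101,0],[-0.011,0.0,0.038,0.568,0.424,0.102,0],[-0.011,0.0,0.038,0.569,0.422,0.102,0],[-0.011,0.0,0.038,0.571,0.42,0.103,0],[-0.011,0.0,0.038,0.572,0.418,0.103,0],[-0.011,0.0,0.038,0.573,0.416,0.103,0],[-0.011,0.0,0.038,0.575,0.414,0.104,0]]
[[-0.011,0.0,0.038,0.576,0.412,0.104,0],[-0.011,0.0,0.038,0.577,0.41,0.105,0]]
```

>>> arm_command:
  commands:
    - [0,0,0.04,0.4,0.3,0,0]
    - [0,0,0.04,0.57,0.43,0.1,0]
    - [0,0,0.04,0.57,0.43,0.1,0]
    - [0,0,0.04,0.57,0.43,0.1,0]
    - [0,0,0.04,0.57,0.42,0.1,0]
    - [0,0,0.04,0.57,0.42,0.1,0]
    - [0,0,0.04,0.57,0.42,0.1,0]
    - [0,0,0.04,0.57,0.42,0.1,0]
    - [0,0,0.04,0.57,0.42,0.1,0]
    - [0,0,0.04,0.57,0.42,0.1,0]

```text
time_s: 5.33
eef_pos: [497.3, -267.3, 166.0]
eef_rot: [-0.0, -0.692, 0.722, 0.001]
contact_force: [-0.3, -0.3, -0.7]
width: 23.2
gripper_force: 30.0
```

>>> arm_command:
  commands:
    - [0,0,0.04,0.57,0.42,0.1,0]
    - [0,0,0.04,0.5,0.35,0.1,0]
    - [0,0,0,0.25,0.15,0.4,0]
    - [0,0,0,0,0,0.5,0]
    - [0,0,0,0,0,0.2,0]
    - [0,0,0,0,0,0,0]
    - [0,0,0,0,0,0,0]

```text
time_s: 5.92
eef_pos: [459.9, -317.5, 114.4]
eef_rot: [-0.0, -0.69, 0.724, 0.0]
contact_force: [-0.2, 0.0, -0.1]
width: 23.1
gripper_force: 30.0
```

```bash
python3 -c "
from h import *
st()
save('top','t3.png',(215,165,415,245),3.9)
plan([462.5,-315,105.5],-2.65,3,0)"
```

```text
t 5.92 [ 459.9 -317.5  114.4] F [-0.2  0.  -0.1] M [-0.01  0.1   0.05] w 23.1 g 30.0 yaw -2.7637579263286796 tilt [-0.001  0.    -1.   ]
at [ 460.6 -317.6  115.2] F [ 1.  -0.5 -0.6] w 23.45523900268036 t 5.9667
[[-0.002,-0.002,-0.006,-0.023,-0.015,0.081,0],[-0.002,-0.002,-0.006,-0.023,-0.015,0.081,0],[-0.002,-0.002,-0.006,-0.023,-0.015,0.081,0]]
```

View pics/t3.png

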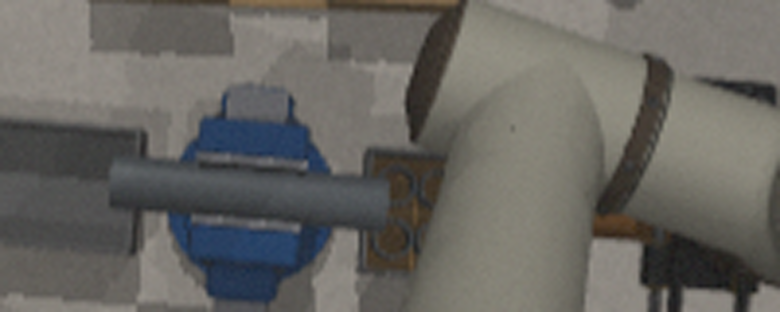

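t3 shows the forearm hiding the rod tip, with the pipe ends at (108,184) and (390,203). I'll try the side camera.

```bash
python3 -c "
from h import *
print(proj('side',[476,-11,125]))
save('side','s2.png',(240,150,400,270),4.9)"
```

```text
[284.49731738 207.86306249]
```

View pics/s2.png

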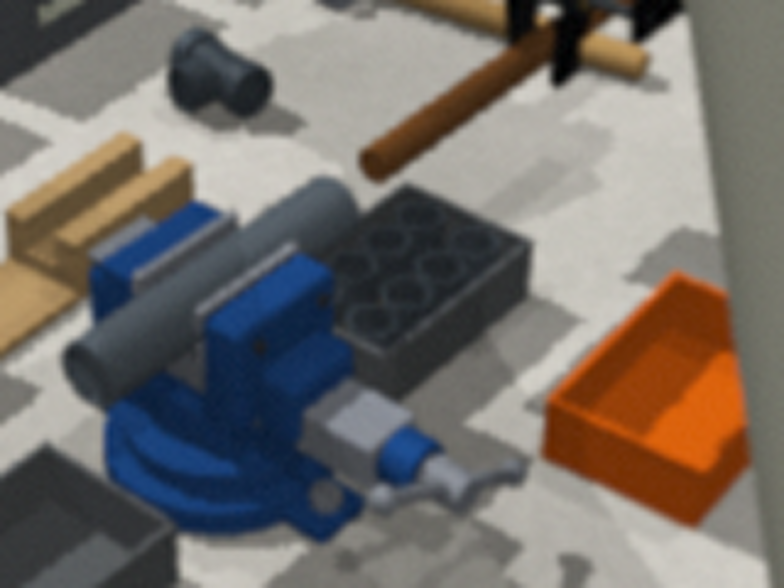

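s2 shows the rod tip's face centred at (373,163), the pipe's near mouth at (86,375) and its far end's axis at about (335,211). Comparing against the known tip position gives the camera's bias.

```bash
python3 -c "
from h import *
S=lambda x,y,z: px('side',240+x/4.9,150+y/4.9,z)
print('tip',S(373,163,134.5)); L,R=S(86,375,125),S(335,211,125); print('pipe',L,R,np.linalg.norm(L-R))
c=lambda p:(lambda q:((q-[240,150])*4.9).round(1))(proj('side',p))
a=np.array([.0462,.9989,0]); m=np.array([476.5,-11.4,125])
print('proj: tip',c([469,-143.8,134.5]),'L',c(m+100*a),'R',c(m-100*a))
T=lambda x,y,z: px('top',215+x/3.9,165+y/3.9,z)
L,R=T(108,184,125),T(390,203,125);print('top3',L,R,(L+R)/2)
"
```

```text
tip [ 468.09064329 -144.96569399  134.5       ]
pipe [482.0740377   90.87611025 125.        ] [ 465.17648293 -104.09168476  125.        ] 195.69866747456174
proj: tip [370.5 163.4] L [ 90.4 373.4] R [333.  200.9]
top3 [480.55612037  91.48481252 125.        ] [ 472.2488144 -113.9150637  125.       ] [476.40246738 -11.21512559 125.        ]
```

>>> arm_command:
  commands:
    - [0,0,-0.05,0,-0.06,0.12,0]
    - [0,0,0,0,0,0.12,0]
    - [0,0,0,-0.2,0,0,0]
    - [0,0,0,-0.2,0,0,0]
    - [0,0,0,0,0,0,0]
    - [0,0,0,0,0,0,0]
    - [0,0,0,0,0,0,0]

```text
time_s: 6.6
eef_pos: [463.3, -301.7, 105.3]
eef_rot: [0.0, -0.691, 0.722, -0.0]
contact_force: [0.2, -0.0, -1.0]
width: 23.2
gripper_force: 30.0
```

```bash
python3 -c "
from h import *
st()"
```

```text
t 6.6 [ 463.3 -301.7  105.3] F [ 0.2 -0.  -1. ] M [-0.02  0.03 -0.01] w 23.2 g 30.0 yaw -2.515017101406926 tilt [ 0.001 -0.    -1.   ]
```

>>> arm_command:
  commands:
    - [0,0,0,-0.12,0,0,0]
    - [0,0,0,-0.12,0,0,0]
    - [0,0,0,-0.12,0,0,0]
    - [0,0,0,-0.12,0,0,0]
    - [0,0,0,-0.12,0,0,0]
    - [0,0,0,-0.1,0,0,0]
    - [0,0,0,0,0,0,0]

```text
time_s: 7.18
eef_pos: [464.3, -273.1, 105.0]
eef_rot: [0.0, -0.691, 0.722, 0.0]
contact_force: [0.1, 0.4, -1.8]
width: 22.8
gripper_force: 30.0
```

```bash
python3 -c "
from h import *
st()
save('side','s3.png',(270,165,370,240),5.8)"
```

```text
t 7.18 [ 464.3 -273.1  105. ] F [ 0.1  0.4 -1.8] M [ 0.03  0.06 -0.03] w 22.8 g 30.0 yaw -2.5049530289564075 tilt [-0.  0. -1.]
```

View pics/s3.png

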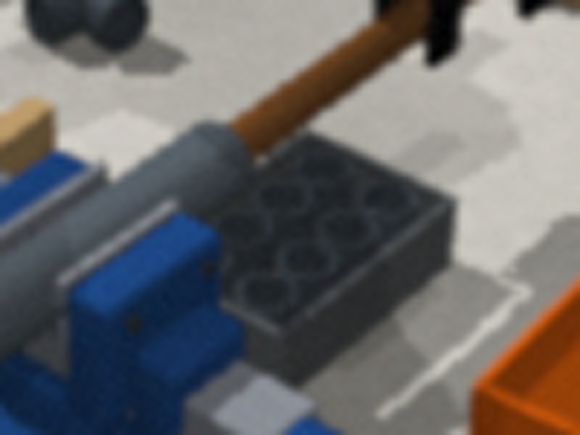

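s3 shows the rod meeting the pipe mouth at about (240,140) with no contact force, so I'm going on gently.

>>> arm_command:
  commands:
    - [0,0,0,-0.12,0,0,0]
    - [0,0,0,-0.12,0,0,0]
    - [0,0,0,-0.12,0,0,0]
    - [0,0,0,-0.12,0,0,0]
    - [0,0,0,0,0,0,0]

```text
time_s: 7.65
eef_pos: [465.0, -253.9, 104.9]
eef_rot: [0.0, -0.691, 0.722, 0.0]
contact_force: [0.8, -0.2, -1.5]
width: 23.3
gripper_force: 30.0
```

>>> arm_command:
  commands:
    - [0,0,0,-0.12,0,0,0]
    - [0,0,0,-0.12,0,0,0]
    - [0,0,0,-0.12,0,0,0]
    - [0,0,0,0,0,0,0]

```text
time_s: 7.98
eef_pos: [465.7, -239.6, 105.0]
eef_rot: [0.0, -0.691, 0.722, 0.0]
contact_force: [0.5, 0.3, -0.7]
width: 23.2
gripper_force: 30.0
```

```bash
python3 -c "
from h import *
st()"
```

```text
t 7.98 [ 465.7 -239.6  105. ] F [ 0.5  0.3 -0.7] M [0.01 0.06 0.02] w 23.2 g 30.0 yaw -2.513923285749968 tilt [-0.  0. -1.]
```

>>> arm_command:
  commands:
    - [0,0,0,-0.12,0,0,0]
    - [0,0,0,-0.12,0,0,0]
    - [0,0,0,-0.12,0,0,0]
    - [0,0,0,-0.12,0,0,0]
    - [0,0,0,-0.12,0,0,0]

```text
time_s: 8.4
eef_pos: [467.5, -218.8, 106.0]
eef_rot: [-0.001, -0.692, 0.722, -0.002]
contact_force: [-0.7, -14.8, -1.3]
width: 23.5
gripper_force: 30.0
```

>>> arm_command:
  commands:
    - [0,0,0,-0.12,0,0,0]
    - [0,0,0,-0.12,0,0,0]
    - [0,0,0,-0.12,0,0,0]
    - [0,0,0,-0.12,0,0,0]
    - [0,0,0,-0.12,0,0,0]

```text
time_s: 8.82
eef_pos: [468.3, -195.0, 105.9]
eef_rot: [-0.001, -0.691, 0.722, -0.002]
contact_force: [0.0, -13.9, -0.1]
width: 23.0
gripper_force: 30.0
```

```bash
python3 -c "
from h import *
st()"
```

```text
t 8.82 [ 468.3 -195.   105.9] F [  0.  -13.9  -0.1] M [-4.14  0.14 -0.05] w 23.0 g 30.0 yaw -2.518327430927286 tilt [ 0.001 -0.005 -1.   ]
```

>>> arm_command:
  commands:
    - [0,0,0,-0.12,0,0,0]
    - [0,0,0,-0.12,0,0,0]
    - [0,0,0,-0.12,0,0,0]
    - [0,0,0,-0.12,0,0,0]
    - [0,0,0,-0.12,0,0,0]
    - [0,0,0,-0.12,0,0,0]

```text
time_s: 9.32
eef_pos: [469.3, -166.1, 105.7]
eef_rot: [-0.001, -0.691, 0.723, -0.002]
contact_force: [0.7, -14.6, -0.3]
width: 22.9
gripper_force: 30.0
```

>>> arm_command:
  commands:
    - [0,0,0,-0.12,0,0,0]
    - [0,0,0,-0.12,0,0,0]
    - [0,0,0,-0.12,0,0,0]
    - [0,0,0,-0.12,0,0,0]
    - [0,0,0,-0.12,0,0,0]
    - [0,0,0,0,0,0,0]

```text
time_s: 9.82
eef_pos: [470.1, -140.1, 105.2]
eef_rot: [-0.0, -0.691, 0.723, -0.0]
contact_force: [0.2, 0.4, -1.3]
width: 22.9
gripper_force: 30.0
```

```bash
python3 -c "
from h import *
st()"
```

```text
t 9.82 [ 470.1 -140.1  105.2] F [ 0.2  0.4 -1.3] M [0.03 0.08 0.02] w 22.9 g 30.0 yaw -2.5729233779208016 tilt [ 0.    -0.001 -1.   ]
```

>>> arm_command:
  commands:
    - [0,0,0,-0.1,0,0,0]
    - [0,0,0,-0.1,0,0,0]
    - [0,0,0,-0.1,0,0,0]
    - [0,0,0,0,0,0,0]

```text
time_s: 10.15
eef_pos: [470.5, -128.0, 105.0]
eef_rot: [-0.0, -0.691, 0.723, -0.0]
contact_force: [-0.4, -1.6, -2.2]
width: 23.1
gripper_force: 30.0
```

```bash
python3 -c "
from h import *
st()"
```

```text
t 10.15 [ 470.5 -128.   105. ] F [-0.4 -1.6 -2.2] M [-0.6   0.14 -0.03] w 23.1 g 30.0 yaw -2.566684355655042 tilt [-0.    -0.001 -1.   ]
```

>>> arm_command:
  commands:
    - [0,0,0,0,0,0.08,0]
    - [0,0,0,0,0,0,0.5]
    - [0,0,0,0,0,0,0.5]
    - [0,0,0,0,0,0,0.5]
    - [0,0,0,0,0,0,0.5]
    - [0,0,0,0,0,0,0.5]
    - [0,0,0,0,0,0,0.5]

```text
time_s: 10.73
eef_pos: [470.9, -127.5, 101.8]
eef_rot: [0.0, -0.691, 0.723, -0.0]
contact_force: [-0.1, -0.2, 0.0]
width: 42.8
gripper_force: 0.0
```

```bash
python3 -c "
from h import *
st()"
```

```text
t 10.73 [ 470.9 -127.5  101.8] F [-0.1 -0.2  0. ] M [-0.03  0.12  0.01] w 42.8 g 0.0 yaw -2.5475983158546 tilt [ 0.  0. -1.]
```

Move back along the rod by 64 mm and regrip.

>>> arm_command:
  commands:
    - [0,0,0,0.4,0,0,0.5]
    - [0,0,0,0.4,0,0,0.5]
    - [0,0,0,0.4,0,0,0.5]
    - [0,0,0,0.4,0,0,0.5]
    - [0,0,0,0,0,0,0.5]
    - [0,0,0,0,0,0,0]
    - [0,0,0,0,0,0,0]
    - [0,0,0,0,0,0,0]
    - [0,0,0,0,0,0,0]
    - [0,0,0,0,0,0,0]

```text
time_s: 11.57
eef_pos: [468.0, -191.0, 101.8]
eef_rot: [0.0, -0.691, 0.722, 0.0]
contact_force: [-0.7, 0.8, -0.2]
width: 23.3
gripper_force: 30.0
```

>>> arm_command:
  commands:
    - [0,0,0,0,0,0,0]
    - [0,0,0,0,0,0,0]

```text
time_s: 11.73
eef_pos: [468.0, -191.2, 101.8]
eef_rot: [0.0, -0.691, 0.723, 0.0]
contact_force: [-0.1, 0.1, 0.5]
width: 23.1
gripper_force: 30.0
```

```bash
python3 -c "
from h import *
st(); im=r.grab_frame('wrist').astype(int)
b=(im[:,:,0]-im[:,:,2]>35)&(im[:,:,0]>60); print([(v,int(np.median(np.where(b[v,240:320])[0])+240)) for v in range(0,270,10) if b[v,240:320].sum()>15])"
```

```text
t 11.73 [ 468.  -191.2  101.8] F [-0.1  0.1  0.5] M [0.21 0.08 0.01] w 23.1 g 30.0 yaw -2.5246176994019436 tilt [ 0.  0. -1.]
[(160, 275), (170, 277), (180, 275), (190, 276), (200, 276), (210, 279), (220, 275), (230, 276), (240, 276), (250, 278), (260, 274)]
```

>>> arm_command:
  commands:
    - [0,0,0,-0.1,0,-0.04,0]
    - [0,0,0,-0.12,0,-0.03,0]
    - [0,0,0,-0.12,0,0,0]
    - [0,0,0,-0.12,0,0,0]
    - [0,0,0,-0.12,0,0,0]

```text
time_s: 12.2
eef_pos: [468.8, -171.1, 105.1]
eef_rot: [-0.002, -0.691, 0.723, -0.001]
contact_force: [0.6, -13.8, -1.0]
width: 23.4
gripper_force: 30.0
```

>>> arm_command:
  commands:
    - [0,0,0,-0.12,0,0,0]
    - [0,0,0,-0.12,0,0,0]
    - [0,0,0,-0.12,0,0,0]

```text
time_s: 12.45
eef_pos: [469.4, -153.6, 104.4]
eef_rot: [-0.0, -0.691, 0.723, 0.0]
contact_force: [-0.0, -0.6, -1.3]
width: 22.9
gripper_force: 30.0
```

```bash
python3 -c "
from h import *
st(); im=r.grab_frame('wrist').astype(int)
b=(im[:,:,0]-im[:,:,2]>35)&(im[:,:,0]>60); v=[v for v in range(270) if b[v,250:300].sum()>20][0]; print(v,wpx(276,v,136))"
```

```text
t 12.45 [ 469.4 -153.6  104.4] F [-0.  -0.6 -1.3] M [-0.09  0.07 -0.02] w 22.9 g 30.0 yaw -2.5820188892436136 tilt [-0.  0. -1.]
113 [ 465.84408358 -235.19748597  136.        ]
```

>>> arm_command:
  commands:
    - [0,0,0,-0.1,0,0,0]
    - [0,0,0,-0.1,0,0,0]
    - [0,0,0,0,0,0,0]
    - [0,0,0,0,0,0,0]

```text
time_s: 12.83
eef_pos: [470.0, -145.6, 104.6]
eef_rot: [0.0, -0.691, 0.722, 0.0]
contact_force: [0.8, -0.4, -1.3]
width: 23.0
gripper_force: 30.0
```

```bash
python3 -c "
from h import *
st()
save('side','s4.png',(190,165,350,285),4.9)"
```

```text
t 12.83 [ 470.  -145.6  104.6] F [ 0.8 -0.4 -1.3] M [-0.13  0.1  -0.04] w 23.0 g 30.0 yaw -2.5144932690297708 tilt [-0.  0. -1.]
```

View pics/s4.png

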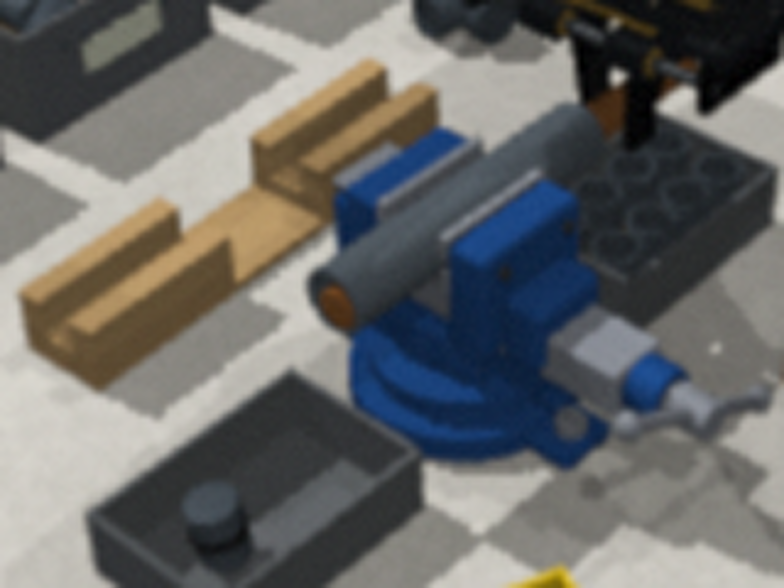

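s4: the plug stands in the empty tray at (215,515), and the rod tip is flush in the near mouth at (338,308). Now I'll withdraw, regrip nearer the rod's middle, then lay it down.

>>> arm_command:
  commands:
    - [0,0,0,0.2,0,0,0]
    - [0,0,0,0.25,0,0,0]
    - [0,0,0,0.25,0,0,0]
    - [0,0,0,0.25,0,0,0]
    - [0,0,0,0.15,0,0.04,0]
    - [0,0,0,0,0,0.03,0]
    - [0,0,0,0,0,0,0.5]
    - [0,0,0,0,0,0,0.5]
    - [0,0,0,0,0,0,0.5]
    - [0,0,0,0,0,0,0.5]

```text
time_s: 13.72
eef_pos: [468.1, -189.7, 101.9]
eef_rot: [0.0, -0.691, 0.722, -0.0]
contact_force: [-0.4, 0.6, -0.2]
width: 40.0
gripper_force: 0.0
```

```bash
python3 -c "
from h import *
st()
for n,u,v in(('mid',550,290),('tee',524,200),('tee edge',541,190),('bend left',568,405),('bend top',590,375),('hammer top',592,205),('ham bot',610,305),('stock edge',501,330),('stock top',501,288)): print(n,px('top',u/1.4,v/1.4,10).round(0))"
```

```text
t 13.72 [ 468.1 -189.7  101.9] F [-0.4  0.6 -0.2] M [ 0.04  0.13 -0.02] w 40.0 g 0.0 yaw -2.5217026649404204 tilt [ 0.  0. -1.]
mid [ 517. -367.   10.]
tee [ 720. -307.   10.]
tee edge [ 744. -345.   10.]
bend left [ 263. -408.   10.]
bend top [ 330. -457.   10.]
hammer top [ 713. -461.   10.]
ham bot [ 487. -501.   10.]
stock edge [ 424. -258.   10.]
stock top [ 518. -257.   10.]
```

>>> arm_command:
  commands:
    - [0,0,0,-0.4,0,-0.1,0.5]
    - [0,0,0,-0.4,0,-0.1,0.5]
    - [0,0,0,-0.4,0,0,0.5]
    - [0,0,0,-0.34,0,0,0.5]
    - [0,0,0,0,0,0,0.5]
    - [0,0,0,0,0,0,0]
    - [0,0,0,0,0,0,0]
    - [0,0,0,0,0,0,0]
    - [0,0,0,0,0,0,0]
    - [0,0,0,0,0,0,0]

```text
time_s: 14.55
eef_pos: [470.7, -128.9, 109.7]
eef_rot: [-0.0, -0.691, 0.723, 0.0]
contact_force: [0.6, 0.5, 0.1]
width: 22.9
gripper_force: 30.0
```

>>> arm_command:
  commands:
    - [0,0,0,0,0,0,0]
    - [0,0,0,0,0,-0.06,0]
    - [0,0,0,0.2,0,0,0]
    - [0,0,0,0.4,0,0,0]
    - [0,0,0,0.4,0,0,0]

```text
time_s: 14.97
eef_pos: [468.8, -169.0, 112.1]
eef_rot: [-0.0, -0.692, 0.722, 0.0]
contact_force: [0.5, -1.2, -1.4]
width: 23.5
gripper_force: 30.0
```

```bash
python3 -c "
from h import *
st()"
```

```text
t 14.97 [ 468.8 -169.   112.1] F [ 0.5 -1.2 -1.4] M [-0.02  0.07  0.02] w 23.5 g 30.0 yaw -2.486769609708091 tilt [-0.  0. -1.]
```

>>> arm_command:
  commands:
    - [0,0,0,0.5,0,0,0]
    - [0,0,0,0.5,0,0,0]
    - [0,0,0,0.5,0,0,0]
    - [0,0,0,0.5,0,0,0]
    - [0,0,0,0.5,0,0,0]
    - [0,0,0,0.5,0,0,0]
    - [0,0,0,0.5,0,0,0]
    - [0,0,0,0.5,0,0,0]
    - [0,0,0,0.4,0,0,0]
    - [0,0,0,0.3,0,0,0]

```text
time_s: 15.8
eef_pos: [460.0, -358.0, 111.8]
eef_rot: [-0.0, -0.691, 0.723, 0.0]
contact_force: [0.8, -0.8, -1.3]
width: 23.2
gripper_force: 30.0
```

```bash
python3 -c "
from h import *
st(); print(r.sense()['qpos'])
plan([510,-375,120],-90,20,0)"
```

```text
t 15.8 [ 460.  -358.   111.8] F [ 0.8 -0.8 -1.3] M [-0.01  0.08 -0.04] w 23.2 g 30.0 yaw -2.6285184637211785 tilt [-0.  0. -1.]
[-3.83582935e-01  4.15345412e-01 -2.46514789e-01  6.42996839e-05
 -9.09448127e-01  3.37667098e-01]
at [ 460.  -358.   111.8] F [ 0.8 -0.8 -1.3] w 23.200228544171527 t 15.8
[[0.0,0.0,0.874,0.018,-0.063,-0.01,0],[0.0,0.0,0.874,0.014,-0.065,-0.01,0],[0.0,0.0,0.874,0.009,-0.065,-0.01,0],[0.0,0.0,0.874,0.004,-0.066,-0.01,0],[0.0,0.0,0.874,-0.002,-0.066,-0.01,0],[0.0,0.0,0.874,-0.007,-0.066,-0.01,0],[0.0,0.0,0.874,-0.012,-0.065,-0.01,0],[0.0,0.0,0.874,-0.016,-0.064,-0.01,0],[0.0,0.0,0.874,-0.021,-0.063,-0.01,0],[0.0,0.0,0.874,-0.026,-0.061,-0.01,0]]
[[0.0,0.0,0.874,-0.031,-0.059,-0.01,0],[0.0,0.0,0.874,-0.035,-0.056,-0.01,0],[0.0,0.0,0.874,-0.039,-0.053,-0.01,0],[0.0,0.0,0.874,-0.043,-0.05,-0.01,0],[0.0,0.0,0.874,-0.047,-0.047,-0.01,0],[0.0,0.0,0.874,-0.05,-0.043,-0.01,0],[0.0,0.0,0.874,-0.053,-0.039,-0.01,0],[0.0,0.0,0.874,-0.056,-0.035,-0.01,0],[0.0,0.0,0.874,-0.059,-0.031,-0.01,0],[0.0,0.0,0.874,-0.061,-0.026,-0.01,0]]
```

>>> arm_command:
  commands:
    - [0,0,0.5,0.02,-0.06,0,0]
    - [0,0,0.9,0.01,-0.07,0,0]
    - [0,0,0.9,0.01,-0.07,0,0]
    - [0,0,0.9,0,-0.07,0,0]
    - [0,0,0.9,0,-0.07,0,0]
    - [0,0,0.9,-0.01,-0.07,0,0]
    - [0,0,0.9,-0.01,-0.07,0,0]
    - [0,0,0.9,-0.02,-0.06,0,0]
    - [0,0,0.9,-0.02,-0.06,0,0]
    - [0,0,0.9,-0.03,-0.06,0,0]

```text
time_s: 16.63
eef_pos: [486.4, -364.0, 111.9]
eef_rot: [-0.0, -0.376, 0.926, 0.0]
contact_force: [0.1, 0.0, -1.8]
width: 23.3
gripper_force: 30.0
```

>>> arm_command:
  commands:
    - [0,0,0.9,-0.03,-0.06,0,0]
    - [0,0,0.9,-0.04,-0.06,0,0]
    - [0,0,0.9,-0.04,-0.05,0,0]
    - [0,0,0.9,-0.04,-0.05,0,0]
    - [0,0,0.9,-0.05,-0.05,0,0]
    - [0,0,0.9,-0.05,-0.04,0,0]
    - [0,0,0.9,-0.05,-0.04,0,0]
    - [0,0,0.9,-0.06,-0.03,0,0]
    - [0,0,0.6,-0.06,-0.03,0,0]
    - [0,0,0.3,0,0,0.2,0]

```text
time_s: 17.47
eef_pos: [510.6, -372.1, 105.4]
eef_rot: [0.001, -0.034, 0.999, -0.001]
contact_force: [1.6, -0.1, -1.1]
width: 22.6
gripper_force: 30.0
```

>>> arm_command:
  commands:
    - [0,0,0,0,0,0.5,0]
    - [0,0,0,0,0,0.5,0]
    - [0,0,0,0,0,0.5,0]
    - [0,0,0,0,0,0.3,0]
    - [0,0,0,0,0,0.1,0]
    - [0,0,0,0,0,0,0]
    - [0,0,0,0,0,0,0]

```text
time_s: 18.05
eef_pos: [510.0, -371.6, 28.8]
eef_rot: [0.0, -0.035, 0.999, -0.0]
contact_force: [-0.0, 0.3, -0.3]
width: 22.9
gripper_force: 30.0
```

```bash
python3 -c "
from h import *
st()
save('side','s5.png',(240,90,420,225),4.3)"
```

```text
t 18.05 [ 510.  -371.6   28.8] F [-0.   0.3 -0.3] M [-0.03 -0.05 -0.01] w 22.9 g 30.0 yaw -86.03112985779039 tilt [ 0.001 -0.001 -1.   ]
```

View pics/s5.png

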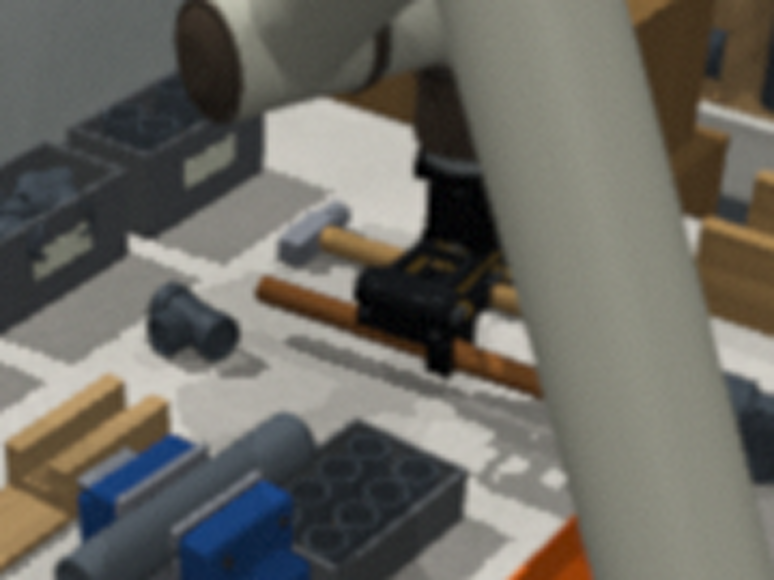

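s5: the rod is held clear of the tee, hammer and stock, with its tip at (262,290). Now I'll check that it is level and lower it gently.

```bash
python3 -c "
from h import *
for z in (25,40,55): print(z,((proj('side',[683.6,-359.6,z])-[240,90])*4.3).round(1))"
```

```text
25 [260.4 301. ]
40 [260.6 285.4]
55 [260.8 269.6]
```

>>> arm_command:
  commands:
    - [0,0,0,0,0,0.2,0]
    - [0,0,0,0,0,0.15,0]
    - [0,0,0,0,0,0.1,0]
    - [0,0,0,0,0,0.05,0]
    - [0,0,0,0,0,0,0]
    - [0,0,0,0,0,0,0]

```text
time_s: 18.6
eef_pos: [509.4, -371.2, 8.0]
eef_rot: [-0.0, -0.034, 0.999, 0.0]
contact_force: [-0.1, 0.2, -1.0]
width: 23.1
gripper_force: 30.0
```

```bash
python3 -c "
from h import *
st()"
```

```text
t 18.6 [ 509.4 -371.2    8. ] F [-0.1  0.2 -1. ] M [-0.    0.03 -0.02] w 23.1 g 30.0 yaw -86.04905509182824 tilt [-0.  0. -1.]
```

>>> arm_command:
  commands:
    - [0,0,0,0,0,0.06,0]
    - [0,0,0,0,0,0.06,0]
    - [0,0,0,0,0,0,0]
    - [0,0,0,0,0,0,0]

```text
time_s: 18.93
eef_pos: [509.4, -371.2, 3.2]
eef_rot: [-0.0, -0.034, 0.999, 0.0]
contact_force: [0.1, -0.4, -0.0]
width: 23.0
gripper_force: 30.0
```

```bash
python3 -c "
from h import *
st()"
```

```text
t 18.93 [ 509.4 -371.2    3.2] F [ 0.1 -0.4 -0. ] M [ 0.01 -0.03  0.01] w 23.0 g 30.0 yaw -86.0583401485401 tilt [-0.  0. -1.]
```

Release slowly (partial opening), then rise.

>>> arm_command:
  commands:
    - [0,0,0,0,0,0,0.35]
    - [0,0,0,0,0,0,0.35]
    - [0,0,0,0,0,0,0.4]
    - [0,0,0,0,0,0,0.5]
    - [0,0,0,0,0,0,0.6]
    - [0,0,0,0,0,0,0.6]
    - [0,0,0,0,0,0,0.6]
    - [0,0,0,0,0,0,0.6]
    - [0,0,0,0,0,-0.2,0.6]
    - [0,0,0,0,0,-0.5,0.6]

```text
time_s: 19.77
eef_pos: [507.5, -370.2, 29.2]
eef_rot: [-0.003, -0.034, 0.999, 0.002]
contact_force: [0.6, -0.6, 0.1]
width: 51.9
gripper_force: 0.0
```

>>> arm_command:
  commands:
    - [0,0,0,0,0,-0.8,0.6]
    - [0,0,0,0,0,-1,0.6]
    - [0,0,0,0,0,-1,0.6]
    - [0,0,0,0,0,-0.5,0.6]
    - [0,0,0,0,0,0,0.6]
    - [0,0,0,0,0,0,0.6]
    - [0,0,0,0,0,0,0.6]
    - [0,0,0,0,0,0,0.6]

```text
time_s: 20.43
eef_pos: [508.5, -370.7, 161.7]
eef_rot: [-0.001, -0.034, 0.999, 0.001]
contact_force: [0.2, -0.2, -0.3]
width: 52.3
gripper_force: 0.0
```

```bash
python3 -c "
from h import *
import time
def f():
    im=r.grab_frame('wrist').astype(int); b=(im[:,:,0]-im[:,:,2]>35)&(im[:,:,0]>60)
    print([(v,int(np.median(np.where(b[v,180:380])[0])+180),int(b[v,180:380].sum())) for v in range(0,240,40) if b[v,180:380].sum()>5])
st(); f()
for _ in range(8): r.grab_frame('top')
f()"
```

```text
t 20.43 [ 508.5 -370.7  161.7] F [ 0.2 -0.2 -0.3] M [-0.03 -0.06  0.06] w 52.3 g 0.0 yaw -86.07110833833381 tilt [-0.003  0.002 -1.   ]
[(80, 275, 23), (120, 275, 21), (160, 274, 20), (200, 274, 20)]
[(80, 276, 22), (120, 276, 21), (160, 276, 21), (200, 275, 20)]
```

```bash
python3 -c "
from h import *
print(r.finish_job())"
```

```text
the job is handed in; nothing more can be done
None
```

The job is handed in: the plug was pushed through into the empty grey tray, and the rod was drawn out and laid flat on clear bench. It took about 21 s of the 67 s allowed; the hand-in gave no verdict.

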